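# Set the shaft collar on the flat of a polishing spindle and hold it for the set screw

## Robot

A 6-joint arm with a two-finger parallel gripper is mounted at the origin on the work surface. World frame = base frame: x ahead of the robot, y to its left, z up, the work surface at z = 0. Lengths are in m, angles in rad, forces in N, time in s.
With the tool pointing down it reaches from about 0.4 to 0.825 m from the base axis. Payload 7 kg.
Tool frame: the origin (TCP) lies at the very end of the fingers, on their centre line; the grasp point (between the pads) lies arm.hold_point_z behind it (arm.hold_point_z is the distance from the TCP to the grasp point, in m); z points along the fingers, y is the line along which they close (so a half turn about z gives the same grasp; the last joint's range is limited). The gripper opens to 88 mm and grips with 3 to 60 N. Pads are 19 mm wide; open, the fingers measure 130 mm over their backs; the gripper's body (78 mm by 193 mm) begins 47 mm behind the grasp point.
Start: joints at [1.477, 0.359, 0.012, 0, -1.224, -0.288], TCP at [0.252, 0.626, 0.227] pointing down, gripper open.
Joint ranges: [-3.07, 3.07], [-1.43, 2.12], [-1.02, 1.25], [-3.03, 1.67], [-3.05, -0], [-3.03, 3.03]. Speed limits (rad/s): [2.39, 2.39, 3.01, 3.14, 3.14, 3.14].

## Interface

Orientations are given as [roll, pitch, yaw] about the fixed x, y, z axes, in that order (R = Rz(yaw) Ry(pitch) Rx(roll)).
In Python, from station import arm gives the robot as it stands.
- The arm moves only by the shell command python3 nudge.py 'ROWS' [FORCE]. ROWS is a JSON list of rows, 1 to 20 of them, each of 5 numbers: the finger opening in m, then dx, dy, dz in m, then a turn about the tool's z in rad; each row is the pose to reach, as a shift and turn from the pose commanded when the command began, along the tool's axes at that moment; what a row does not reach only later rows make up. A row lasts 1/12 s, in which the tool goes at most 0.0417 m and 0.125 rad, less where a joint would pass 70% of its speed; a pose out of reach is approached as far as the arm can. The fingers move at their own pace and stop on an object; FORCE is the grip in N (left out, the last holds). Time passes only in rows, so rows that do not move let the fingers close. It prints the time, the measured TCP pose, the force, the opening and the grip force at its end.
- arm.get_state(): the state, without advancing time (a new reading comes with each control period).
- arm.grab_frame(name): name is "scene" or "top"; returns the picture (480x640x3 uint8, red, green, blue); there is no depth.
- arm.camera_params(name): a dict with "fx", "fy", "cx", "cy" (pixels), "D" ([k1, k2, p1, p2, k3] as OpenCV has them; the pictures are not rectified), "T" (4x4, takes a point from camera to world coordinates). Camera axes: x right, y down, z forward; pixel columns grow to the right and rows downward; lengths in m; the calibration is good to about 2 mm. A picture is of the moment at which its call begins. camera_params takes no time and is no camera call.
- arm.job_done(): hands the job in; it is judged then, once.
The state is a dict: "t": time; "q": joint angles; "qd": joint speeds; "joint_efforts": joint torques, N m; "eef_pos": TCP position; "ee_rot": TCP orientation; "force": force on the tool from outside, world axes, zero at the start; "moment": the same for the moment, N m; "width": finger opening in m; "gripper_force": force on a finger pad.
Only numpy, scipy, OpenCV 4.12 (cv2) and the standard library are available. Lean on these libraries where they do the work, as an engineer would, in place of code of your own. Each camera call takes 0.05 s, during which the arm holds its last target. There are 200 camera calls.

## Task

The upright spindle of the polishing motor needs its collar fitted. First pinch the bare shaft near its end and turn it until a finger rests squarely on its flat and the flat faces the slotted key guide; let go, then fetch the collar from the bench and lower it over the shaft with its set screw on the flat, pointing at the guide. Finish while still holding the collar in the gripper, level and about half-way down the shaft, clear of the motor below and with the shaft's end standing out on top, so that I can tighten the screw; leave the hammer, the marker and the brass ornament where they lie.

Things in the scene. Friction and masses are not known exactly. Their poses are not given: they have to be found in the camera images.
- polisher: polishing motor, fixed: green box housing 170 x 100 mm, flat top 75 mm above the bench, on a 190 x 120 mm steel foot. Origin on the bench under the spindle axis, z up, x from the spindle to the key guide (roughly away from the robot, within 35 degrees). The box spans x = -70 to +100 mm. A round boss, 48 mm diameter, rises round the axis to 85 mm
- key_guide (a point): top middle of the slotted key guide, a steel fork of two 12 mm square posts 10 mm apart (along y) on the housing, 80 mm from the spindle axis along the polisher's x, top 120 mm above the bench
- shaft: bare steel shaft, 20 mm diameter, upright, 65 mm out of the boss; turns endlessly on its axis with a drag of about 0.06 N m and stays where left. Origin on the axis at the boss top (85 mm up); x points square out of its flat. At the start the flat faces 40 degrees or more away from the guide, either way round
- flat_mid (a point): middle of the flat's face, 125 mm above the bench. The flat is cut 4 mm deep (face 6 mm from the axis, 16 mm wide), from 13 mm above the boss to the end. A pinch square on it closes to 16 mm; 30 degrees off square to about 18 mm; on the round to 20 mm. A pinch does not pull the shaft square by itself, but turns it without slipping
- shaft_end (a point): middle of the shaft's top end, on the axis, 150 mm above the bench; rim chamfered 2.5 mm. Same axes as shaft
- collar: loose dark steel ring lying flat: outside diameter 44 mm, height 20 mm, bore 23.4 mm, about 160 g (may vary by a third). Origin at the centre of its underside, z along the bore, x along the set screw. At the start the screw points roughly away from the robot (within 46 degrees)
- screw_head (a point): outer end of the collar's set screw: 34 mm from the collar's axis, 10 mm above its underside; head 11 mm diameter, 12 mm out of the ring. The screw's nose (5 x 5 mm) sticks into the bore to 7.5 mm from the axis at the same height, so the collar passes over the shaft only with the nose over the flat, within about 15 degrees
- hammer: hammer 260 mm long with wooden handle, lying on the far part of the bench; bystander. Origin under it
- ornament: flat brass cut ornament, about 160 mm long, 4 mm thick, lying in the middle of the bench; bystander. Origin under its middle
- marker: white and black marker pen, 125 mm long, 17 mm thick, lying near the robot; bystander. Origin under it

How it is judged:
On the way, in this order (a step that is already met when the one before it is completed fails the run):
1. the fingers pinch the bare shaft, a pad resting squarely on its flat, and the flat faces the key guide (within 0.17 rad) (contact force between the fingers and flat above 2 N and angle between the x axis of shaft and the x axis of polisher, either way round below 0.17 rad and x of flat_mid in the frame of polisher above 0 m and distance between collar and shaft_end above 0.08 m), for 0.2 s.
2. the shaft is let go with its flat still facing the guide (within 0.25 rad) (contact force between the fingers and shaft below 0.2 N and angle between the x axis of shaft and the x axis of polisher, either way round below 0.25 rad and x of flat_mid in the frame of polisher above 0 m), for 0.2 s.
At the end, for the whole second after the job is handed in: The gripper still holds the collar (over 3 N) on the shaft, still and level within 0.12 rad, its underside 90 to 128 mm above the bench (clear of the boss, the shaft's end standing out on top), with the set screw and the flat both facing the key guide within 0.25 rad (contact force between the fingers and collar above 3 N and horizontal distance between collar and shaft below 0.004 m and z of collar in the frame of polisher between 0.09 and 0.128 m and angle between collar's own z axis and vertical below 0.12 rad and angle between the x axis of each of collar, shaft and the x axis of polisher, either way round below 0.25 rad and x of screw_head in the frame of polisher above 0.02 m and x of flat_mid in the frame of polisher above 0 m and linear speed of collar below 0.02 m/s); the arm keeps its last pose, push and grip.
It fails at once if the hammer, the marker or the ornament is shifted by more than 30 mm (distance of any of hammer, marker, ornament from where it was at the start of the episode above 0.03 m).
It also fails if it takes over 72 s, if anything falls off the work surface, if the arm or the gripper's body presses on something with over 40 N, if the wrist force passes 120 N, or if a joint passes its speed limit or range.

## Working session

There is one attempt and no reset: what is moved stays moved. The work goes in short steps, Python scripts to look and compute and a shell command to move; the robot and the scene stay as the last step left them, time stands still between calls to the robot, and variables do not carry over. Pictures are saved under pics/ and viewed, at most 11 in all, crops included, and the job is handed in when it is done.

```bash
ls; mkdir -p pics
python3 - <<'E'
from station import arm
import cv2,numpy as np
for n in("scene","top"):
    cv2.imwrite(f"pics/{n}0.png",arm.grab_frame(n)[:,:,::-1]); p=arm.camera_params(n); print(n,p)
print(arm.get_state(),arm.hold_point_z)
E
```

```text
nudge.py
pics
station.py
scene {'fx': 558.9927165804552, 'fy': 558.9927165804552, 'cx': 318.87255176866404, 'cy': 243.4731244527499, 'D': array([-0.17866254,  0.        ,  0.        ,  0.        ,  0.        ]), 'T': array([[-0.80854645,  0.42059899, -0.41152051,  1.01203146],
       [ 0.58840121,  0.58509656, -0.5580735 ,  0.52020819],
       [ 0.00605408, -0.69336751, -0.7205587 ,  0.78241336],
       [ 0.        ,  0.        ,  0.        ,  1.        ]])}
top {'fx': 458.5203652495175, 'fy': 458.5203652495175, 'cx': 315.6404315182402, 'cy': 239.52487314939088, 'D': array([-0.09016887,  0.        ,  0.        ,  0.        ,  0.        ]), 'T': array([[-0.01652893, -0.99862883,  0.04967156,  0.56961785],
       [-0.99977168,  0.01583417, -0.01434828,  0.0083463 ],
       [ 0.0135421 , -0.04989738, -0.99866254,  0.95885359],
       [ 0.        ,  0.        ,  0.        ,  1.        ]])}
{'t': 0.1, 'q': array([ 1.47709162e+00,  3.59308665e-01,  1.11644502e-02, -2.98954699e-04,
       -1.22407239e+00, -2.88127835e-01]), 'qd': array([ 0.00118881, -0.00128661,  0.00243183,  0.00118739,  0.00225485,
       -0.00033258]), 'joint_efforts': array([-2.70290860e-03, -5.84163773e+01,  2.93749416e+01,  7.01546252e+00,
        1.01930456e-02, -4.34076003e-05]), 'eef_pos': array([0.25136945, 0.6259961 , 0.22572844]), 'ee_rot': array([ 3.14015106e+00, -1.34151246e-04, -3.81934238e-01]), 'force': array([-0.46912469,  0.42562566,  0.18532209]), 'moment': array([-0.02428129, -0.01587684, -0.02655315]), 'gripper_force': 0.0, 'width': 0.08729243862298419} 0.0188
```

View pics/scene0.png

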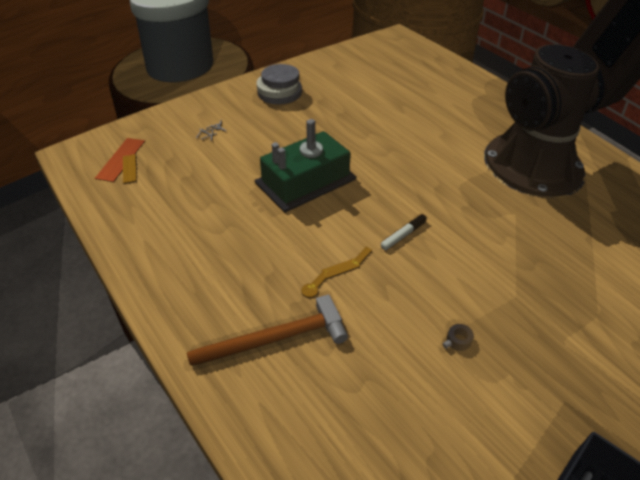

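View pics/top0.png

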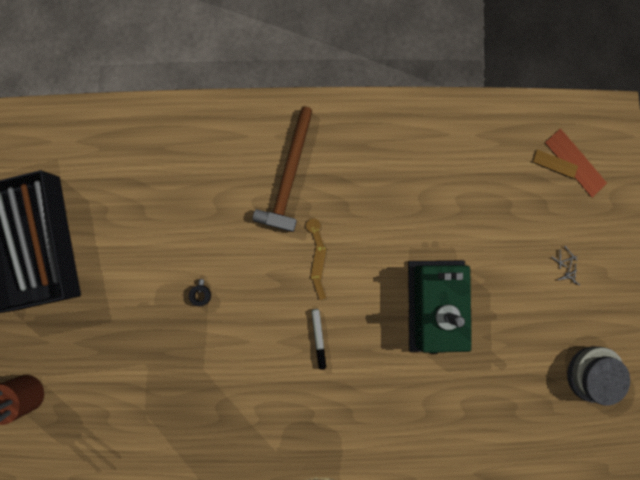

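The scene view shows the shaft at about (311,135), the guide at (280,155), and the collar at (460,336) with its screw at (447,344). The top view shows the shaft end at about (460,321), the guide posts at (448,277) and (460,277), and the collar at (200,295) with its screw at (200,282). I'll enlarge these areas.

Run:
```python
import cv2,numpy as np
s=cv2.imread("pics/scene0.png");t=cv2.imread("pics/top0.png")
def c(im,x,y,w,h):return cv2.resize(im[y:y+h,x:x+w],(400,300),interpolation=cv2.INTER_CUBIC)
m=np.vstack([np.hstack([c(s,265,110,80,60),c(t,410,260,80,60)]),np.hstack([c(s,430,315,60,45),c(t,170,270,60,45)])])
m=np.clip(m.astype(float)*1.5,0,255).astype(np.uint8)
cv2.imwrite("pics/mos0.png",m)
```

```text
(no output)
```

View pics/mos0.png

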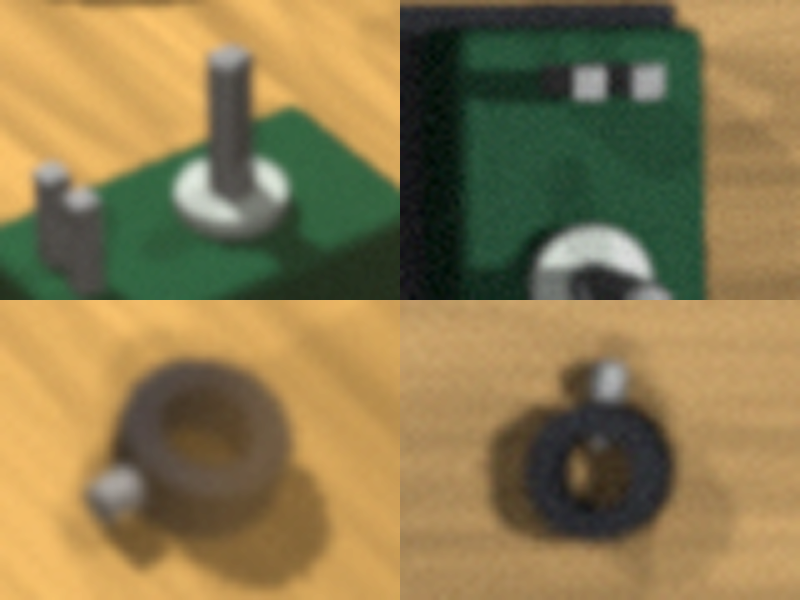

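The mosaic shows the post tops in the scene view at (275.2,144.4) and (281.4,149.4), and in the top view at (448,276.4) and (459.6,276.4). The shaft end in the scene view is at (310.6,121). Next I'll triangulate with masks and zoom in on the shaft end.

```bash
cat > h.py <<'E'
import cv2,numpy as np
from station import arm
P={n:arm.camera_params(n) for n in("scene","top")}
def ray(n,uv):
    p=P[n];K=np.array([[p["fx"],0,p["cx"]],[0,p["fy"],p["cy"]],[0,0,1]])
    a=cv2.undistortPoints(np.array([[uv]],float),K,p["D"])[0,0]
    d=p["T"][:3,:3]@[a[0],a[1],1];return p["T"][:3,3],d/np.linalg.norm(d)
def plane(n,uv,z):
    o,d=ray(n,uv);return o+d*(z-o[2])/d[2]
def tri(us,ut):
    A=np.zeros((3,3));b=np.zeros(3);L=[ray("scene",us),ray("top",ut)]
    for o,d in L:
        M=np.eye(3)-np.outer(d,d);A+=M;b+=M@o
    X=np.linalg.solve(A,b);return X,[np.linalg.norm((np.eye(3)-np.outer(d,d))@(X-o)) for o,d in L][0]*2
def proj(n,X):
    p=P[n];K=np.array([[p["fx"],0,p["cx"]],[0,p["fy"],p["cy"]],[0,0,1]]);Ti=np.linalg.inv(p["T"])
    return cv2.projectPoints(np.array([X],float),cv2.Rodrigues(Ti[:3,:3])[0],Ti[:3,3],K,p["D"])[0][0,0]
def avg(n,k=6): return np.mean([arm.grab_frame(n).astype(float) for _ in range(k)],0)[:,:,::-1]
E
python3 - <<'E'
from h import *
np.set_printoptions(precision=4,suppress=True)
s=avg("scene",4);t=avg("top",4);np.savez("f0.npz",s=s,t=t)
def c(im,x,y,w,h,g):return np.clip(g*cv2.resize(im[y:y+h,x:x+w],(400,300),interpolation=cv2.INTER_CUBIC),0,255)
cv2.imwrite("pics/mos1.png",np.vstack([np.hstack([c(s,292,112,40,30,1.6),c(t,440,300,40,30,1.3)]),np.hstack([c(s,265,130,40,30,1.4),c(t,440,262,40,30,1.2)])]))
for a,b in(((275.2,144.4),(448,276.4)),((281.4,149.4),(459.6,276.4)),((275.2,144.4),(459.6,276.4)),((281.4,149.4),(448,276.4)),((310.6,121),(460,321)),((459.5,336),(200,295)),((447.5,343.5),(201.5,282))): print(tri(a,b))
E
```

```text
(array([ 0.5452, -0.2486,  0.1299]), np.float64(0.014132136794538924))
(array([ 0.5334, -0.2706,  0.102 ]), np.float64(0.012692927418789237))
(array([ 0.5391, -0.2709,  0.1152]), np.float64(0.001316589578840191))
(array([ 0.5394, -0.2483,  0.1165]), np.float64(0.0006340264808187706))
(array([ 0.4605, -0.2589,  0.1472]), np.float64(0.00070866026208611))
(array([0.5061, 0.2352, 0.0109]), np.float64(0.0008349121217782626))
(array([0.5325, 0.2326, 0.0089]), np.float64(0.00017932573979366845))[ WARN:0@9.942] global loadsave.cpp:1063 imwrite_ Unsupported depth image for selected encoder is fallbacked to CV_8U.
```

View pics/mos1.png

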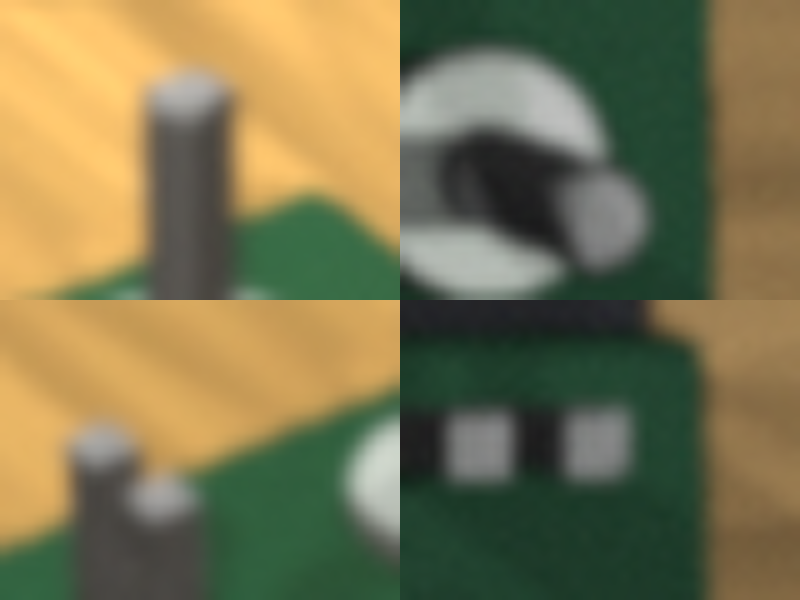

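In the zoomed top view the shaft end is a D at about (500,321), with its flat facing image-left and slightly down (world +y, a little -x). The scene view agrees, with the lower-right edge cut off. The posts pair up at (0.539,-0.271) and (0.539,-0.248), so the polisher's yaw is about 0. Now I'll measure the D and the collar with masks.

Run:
```python
from h import *
from scipy.optimize import least_squares
np.set_printoptions(precision=4,suppress=True)
f=np.load("f0.npz")
def D(n,im,x,y,w,h,seed,k=8):
    g=cv2.resize(im[y:y+h,x:x+w].astype(np.float32),None,fx=k,fy=k,interpolation=cv2.INTER_CUBIC).mean(2)
    sx,sy=int((seed[0]-x)*k),int((seed[1]-y)*k); v=g[sy-8:sy+9,sx-8:sx+9].mean()
    print(n,"val",v)
    for fr in(.75,.82):
        m=(g>v*fr).astype(np.uint8); 
        sat=cv2.resize(im[y:y+h,x:x+w].astype(np.float32),None,fx=k,fy=k,interpolation=cv2.INTER_CUBIC); m[(sat.max(2)-sat.min(2))>30]=0
        m=cv2.morphologyEx(m,cv2.MORPH_OPEN,np.ones((9,9),np.uint8))
        _,l,st,cc=cv2.connectedComponentsWithStats(m);i=l[sy,sx]
        c=cv2.findContours((l==i).astype(np.uint8),0,1)[0][0][:,0,:]
        W=np.array([plane(n,((p[0]+.5)/k-.5+x,(p[1]+.5)/k-.5+y),.15)[:2] for p in c])
        # D fit: circle radius r, chord at normal phi, distance .6r
        def res(q,):
            d=W-q[:2];a=.6*q[2]-d@[np.cos(q[3]),np.sin(q[3])];b=q[2]-np.linalg.norm(d,axis=1)
            return np.where(np.abs(a)<np.abs(b),a,b) if 0 else np.minimum(a,b)
        best=min((least_squares(res,[*W.mean(0),.01,p],loss='soft_l1',f_scale=.0005) for p in np.radians(range(0,360,30))),key=lambda s:s.cost)
        print(n,fr,len(c),best.x,np.degrees(best.x[3])%360,best.cost)
D("top",f['t'],440,300,40,30,(460.5,321.5)); D("scene",f['s'],292,112,40,30,(311,121.3))
# collar: dark ring, top view ; bench-level checks
for n,im,b in(("top",f['t'],(170,265,60,50)),("scene",f['s'],(430,315,60,50))):
    x,y,w,h=b;k=8;c=cv2.resize(im[y:y+h,x:x+w].astype(np.float32),None,fx=k,fy=k,interpolation=cv2.INTER_CUBIC)
    hsv=c.max(2)-c.min(2); bri=c.mean(2)
    for nm,m in(("ring",(hsv<25)&(bri<70)),("screw",(hsv<30)&(bri>80))):
        m=cv2.morphologyEx(m.astype(np.uint8),cv2.MORPH_OPEN,np.ones((9,9),np.uint8));_,l,st,cc=cv2.connectedComponentsWithStats(m)
        for i in range(1,len(st)):
            if st[i,4]>300:print(n,nm,st[i,4]/k/k,(cc[i]+.5)/k-.5+[x,y],st[i,:4]/k+[x,y,0,0])
```

```text
top val 101.99676
top 0.75 187 [ 0.4601 -0.2571  0.0078  1.7641] 101.07491018236341 5.689369590355931e-06
top 0.82 172 [ 0.4602 -0.2573  0.0072  1.7168] 98.365681300311 4.878652097214712e-06
scene val 109.39965
scene 0.75 138 [ 0.4644 -0.2571  0.0078 -1.4633] 276.1577697481178 1.4235714260804699e-05
scene 0.82 127 [ 0.4639 -0.2577  0.0071  4.7651] 273.0184222852312 1.0109938460195962e-05
top ring 401.578125 [198.7974 294.7437] [187.5   279.875  23.5    26.375]
top screw 21.140625 [201.4036 281.3124] [199.625 278.875   4.625   5.75 ]
scene ring 223.25 [455.1486 334.3746] [447.5   324.75   20.     22.125]
scene screw 24.9375 [446.9386 342.4444] [443.875 340.5     6.75    4.875]
```

Run:
```python
from h import *
f=np.load("f0.npz")
def c(im,x,y,w,h,lo,hi):
    g=cv2.resize(im[y:y+h,x:x+w].mean(2),(400,600),interpolation=cv2.INTER_CUBIC);return np.clip((g-lo)/(hi-lo)*255,0,255)
cv2.imwrite("pics/mos2.png",np.hstack([c(f['s'],297,112,30,45,20,130),cv2.rotate(c(f['t'],440,305,30,45,0,130),0)[:0:1] if 0 else c(f['t'],440,295,30,45,0,130)]).astype(np.uint8))
g=f['s'].mean(2)
for r in(126,130,134,138,142,146,149): print(r,g[r,303:320].astype(int))
```

```text
126 [114 111 100  81  60  53  53  53  49  44  45  57  82 105 114 114 111]
130 [116 116 108  87  64  52  53  52  49  45  44  54  75  95 105 107 106]
134 [111 111 103  84  62  52  53  52  48  44  42  44  49  53  54  53  52]
138 [95 86 74 62 53 50 52 52 48 44 42 41 43 45 47 48 48]
142 [ 95 107 106  87  63  51  52  52  49  45  47  58  78 100 107  99  83]
146 [148 146 137 108  73  55  53  54  54  53  51  53  68  99 126 140 144]
149 [136 135 132 124 112  97  83  69  63  61  62  67  73  78  83  93 109]
```

View pics/mos2.png

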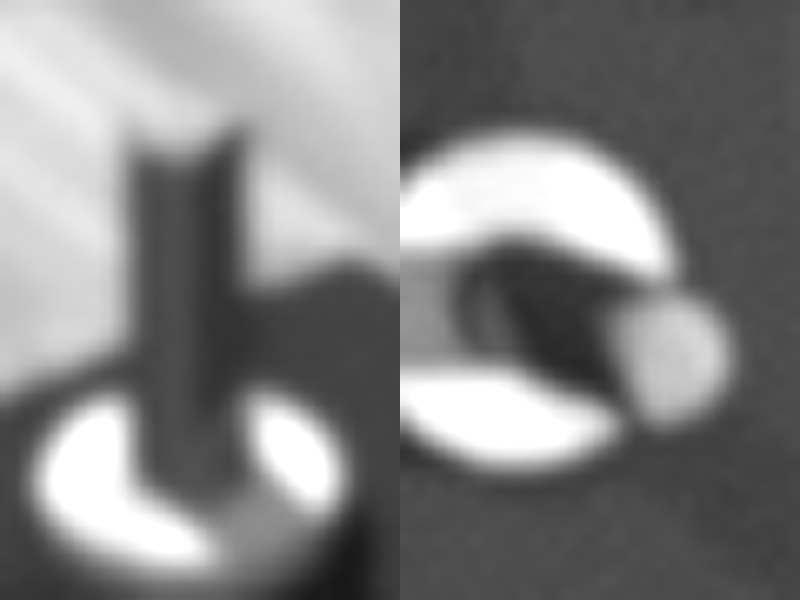

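The flat faces about 103° (mostly +y): the chord in the top crop runs from (605,305) to (640,430), and in the scene view the step to the round base shows on the right. Next I'll compute the moves.

```bash
cat >> h.py <<'E'
def rel(p,yaw,frm=None):
    s=arm.get_state();from scipy.spatial.transform import Rotation as R
    R0=R.from_euler('xyz',s["ee_rot"]).as_matrix();d=R0.T@(np.array(p)-s["eef_pos"]);y=s["ee_rot"][2]
    print("d",np.round(d,4),"turn",round(-(yaw-y),3),"rows",np.linalg.norm(d)/.0417,"w",s["width"])
E
python3 -c "
from h import *
rel((.5,.2,.26),0.23);rel((.4605,-.26,.26),.23)"
```

```text
d [ 0.3894  0.3031 -0.0334] turn -0.612 rows 11.860796825947665 w 0.08788637532219121
d [ 0.5242  0.7446 -0.0334] turn -0.612 rows 21.852553463280085 w 0.08788637532219121
```

```bash
python3 nudge.py '[[0.06,0.39,0.303,-0.033,-0.612],[0.06,0.39,0.303,-0.033,-0.612],[0.06,0.39,0.303,-0.033,-0.612],[0.06,0.39,0.303,-0.033,-0.612],[0.06,0.39,0.303,-0.033,-0.612],[0.06,0.39,0.303,-0.033,-0.612],[0.06,0.39,0.303,-0.033,-0.612],[0.06,0.39,0.303,-0.033,-0.612],[0.06,0.39,0.303,-0.033,-0.612],[0.06,0.39,0.303,-0.033,-0.612],[0.06,0.39,0.303,-0.033,-0.612],[0.06,0.39,0.303,-0.033,-0.612],[0.06,0.39,0.303,-0.033,-0.612],[0.06,0.39,0.303,-0.033,-0.612]]' 10; python3 -c "
from h import *
rel((.4605,-.26,.26),.23)"
```

```text
t: 1.67
eef_pos: [0.5014, 0.198, 0.2598]
ee_rot: [-3.141, -0.0, 0.226]
force: [0.7, -0.1, -0.5]
width: 0.06
gripper_force: 0.0
d [-1.426e-01  4.372e-01 -3.000e-04] turn -0.004 rows 11.027552768241122 w 0.0599828856404253
```

```bash
python3 nudge.py '[[0.06,-0.143,0.437,0,0],[0.06,-0.143,0.437,0,0],[0.06,-0.143,0.437,0,0],[0.06,-0.143,0.437,0,0],[0.06,-0.143,0.437,0,0],[0.06,-0.143,0.437,0,0],[0.06,-0.143,0.437,0,0],[0.06,-0.143,0.437,0,0],[0.06,-0.143,0.437,0,0],[0.06,-0.143,0.437,0,0],[0.06,-0.143,0.437,0,0],[0.06,-0.143,0.437,0,0],[0.06,-0.143,0.437,0,0],[0.06,-0.143,0.437,0,0]]' 10; python3 -c "
from h import *
rel((.4605,-.26,.118),.23)
t=avg('top',2);cv2.imwrite('pics/a1.png',np.clip(1.5*np.hstack([cv2.resize(t[240:380,360:520],(400,350)),cv2.resize(avg('scene',2)[60:200,230:390],(400,350))]),0,255).astype(np.uint8))"
```

```text
t: 2.83
eef_pos: [0.4611, -0.2577, 0.2593]
ee_rot: [-3.141, 0.0, 0.23]
force: [-0.4, -0.2, -0.0]
width: 0.06
gripper_force: 0.0
d [-0.0011  0.0022  0.1413] turn -0.0 rows 3.3887855521653676 w 0.06002757986129319
```

View pics/a1.png

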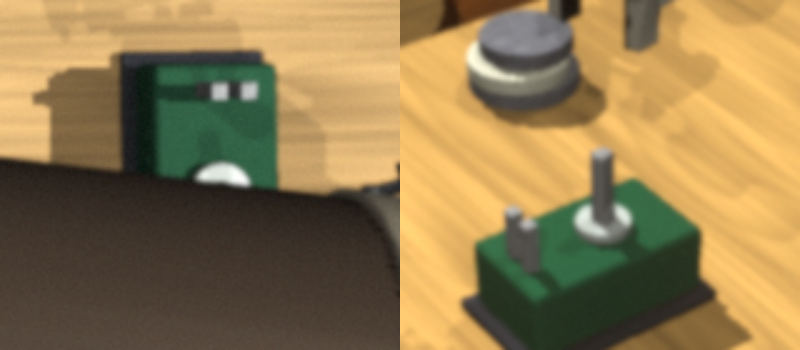

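The arm hides the shaft in the top view. In the scene view the two fingers (565,5) and (640,30) straddle the shaft column at x≈602. I'll descend and pinch.

```bash
python3 nudge.py '[[0.06,-0.001,0.002,0.06,0],[0.06,-0.001,0.002,0.11,0],[0.06,-0.001,0.002,0.141,0],[0.06,-0.001,0.002,0.141,0],[0.06,-0.001,0.002,0.141,0],[0.03,-0.001,0.002,0.141,0],[0.03,-0.001,0.002,0.141,0],[0.03,-0.001,0.002,0.141,0],[0.01,-0.001,0.002,0.141,0],[0.01,-0.001,0.002,0.141,0],[0.01,-0.001,0.002,0.141,0],[0.01,-0.001,0.002,0.141,0],[0.01,-0.001,0.002,0.141,0],[0.01,-0.001,0.002,0.141,0]]' 15; python3 -c "
from h import *
s=arm.get_state();print(s['width'],s['force'],s['moment'],s['eef_pos'])"
```

```text
t: 4.2
eef_pos: [0.4612, -0.2583, 0.1192]
ee_rot: [-3.139, -0.003, 0.23]
force: [0.0, 16.4, 7.7]
width: 0.0161
gripper_force: 15.0
0.016096305258472637 [1.25543628e-02 1.64440146e+01 7.70910896e+00] [6.05868428 0.01893637 0.05437469] [ 0.46121554 -0.25826215  0.11918985]
```

```bash
python3 nudge.py '[[0.01,0,-0.002,0,0],[0.01,0,-0.003,0,0],[0.01,0,-0.003,0,0],[0.01,0,-0.003,0,0]]' 15; python3 -c "
from h import *
s=arm.get_state();print(s['width'],s['force'],s['moment'],s['eef_pos'],s['q'])"
```

```text
t: 4.53
eef_pos: [0.4612, -0.258, 0.1192]
ee_rot: [3.14, -0.002, 0.231]
force: [4.9, -2.3, 1.9]
width: 0.0157
gripper_force: 15.0
0.015683380693665167 [ 4.86704546 -2.34957806  1.88613195] [-0.69562907 -1.67728846  0.00392339] [ 0.46118877 -0.25801485  0.11921946] [-1.38143725e-01  2.15969879e-01 -4.57896467e-01  8.44779189e-04
 -8.94178580e-01  1.93892380e+00]
```

```bash
python3 nudge.py '[[0.01,0,0,0,0.12],[0.01,0,0,0,0.24],[0.01,0,0,0,0.36],[0.01,-0.001,-0.001,0,0.48],[0.01,-0.001,-0.001,0,0.6],[0.01,-0.001,-0.001,0,0.72],[0.01,-0.001,-0.001,0,0.84],[0.01,-0.001,-0.001,0,0.96],[0.01,-0.001,-0.001,0,1.08],[0.01,-0.001,-0.001,0,1.2],[0.01,-0.002,-0.002,0,1.32],[0.01,-0.002,-0.002,0,1.44],[0.01,-0.002,-0.002,0,1.56],[0.01,-0.002,-0.002,0,1.68],[0.01,-0.002,-0.002,0,1.82],[0.01,-0.002,-0.002,0,1.82],[0.01,-0.002,-0.002,0,1.82],[0.01,-0.002,-0.002,0,1.82],[0.01,-0.002,-0.002,0,1.82]]' 20; python3 -c "
from h import *
s=arm.get_state();print(s['width'],s['force'],s['moment'],s['eef_pos'],s['ee_rot'])
cv2.imwrite('pics/b1.png',np.clip(1.6*cv2.resize(avg('scene',3)[90:180,250:370],(800,600)),0,255).astype(np.uint8))"
```

```text
t: 6.12
eef_pos: [0.4601, -0.2548, 0.1192]
ee_rot: [-3.137, 0.001, -1.59]
force: [8.4, 10.0, 1.8]
width: 0.0156
gripper_force: 20.0
0.015580678667525612 [8.42142318 9.95439303 1.84982374] [ 3.62882263 -2.91685266 -0.03834643] [ 0.46007296 -0.25476318  0.11922597] [-3.13663851e+00  1.31100410e-03 -1.58952273e+00]
```

View pics/b1.png

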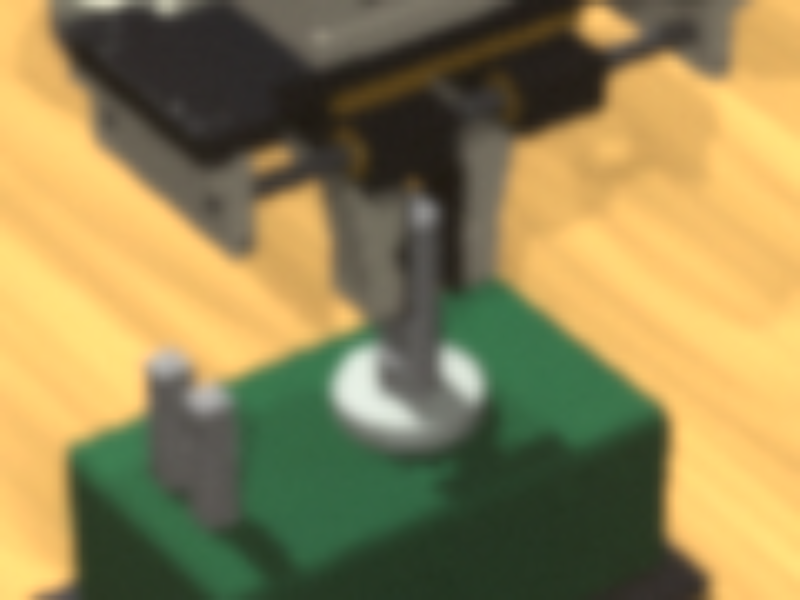

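The scene view shows both fingers on the shaft (bottoms at (370,310) and (480,285), shaft at x≈425). The step of the flat at (395,380) faces the guide posts. The pinch is at 15.6 mm, so it is square. I'll release and rise.

```bash
python3 nudge.py '[[0.04,0,0,0,0],[0.04,0,0,0,0],[0.04,0,0,0,0],[0.04,0,0,0,0],[0.04,0,0,0,0],[0.04,0,0,0,0],[0.04,0,0,0,0],[0.04,0,0,-0.04,0],[0.04,0,0,-0.08,0],[0.04,0,0,-0.12,0],[0.04,0,0,-0.14,0],[0.04,0,0,-0.14,0]]' 20; python3 -c "
from h import *
rel((.506,.235,.2),-0.1)
s=arm.get_state();print(s['force'])"
```

```text
t: 7.27
eef_pos: [0.4597, -0.257, 0.2644]
ee_rot: [-3.133, -0.003, -1.589]
force: [-0.1, -0.1, 0.0]
width: 0.0398
gripper_force: 0.0
d [-0.493  -0.0366  0.0633] turn -1.489 rows 11.951496114274061 w 0.0398498103006036
[-0.1128323  -0.14132426  0.02622286]
```

Run:
```python
from h import *
np.set_printoptions(precision=4,suppress=True)
print(plane("top",(199.9,295.7),.01),plane("scene",(460.9,337),.01),plane("scene",(461.2,333.3),.02),tri((460.9,337),(199.9,295.7)))
print(plane("top",(201.4,281.9),.01),plane("scene",(447.2,343),.01))
f=np.load("f0.npz")
for n,im,b,u in(("top",f['t'],(170,265,60,50),(199.9,295.7)),("scene",f['s'],(430,315,60,50),(460.9,337))):
    x,y,w,h=b;k=8;c=cv2.resize(im[y:y+h,x:x+w].astype(np.float32),None,fx=k,fy=k,interpolation=cv2.INTER_CUBIC)
    m=((c.max(2)-c.min(2))<33)&(c.mean(2)<80);_,l,st,cc=cv2.connectedComponentsWithStats(m.astype(np.uint8));i=1+np.argmax(st[1:,4])
    ct=max(cv2.findContours((l==i).astype(np.uint8),0,1)[0],key=len);e=cv2.fitEllipseAMS(ct);print(n,(np.array(e[0])+.5)/k-.5+[x,y],np.array(e[1])/k,e[2])
```

```text
[0.5043 0.2359 0.01  ] [0.5055 0.2375 0.01  ] [0.5062 0.2362 0.02  ] (array([0.5041, 0.2366, 0.0077]), np.float64(0.0002897334276381287))
[0.5328 0.2325 0.01  ] [0.5328 0.2321 0.01  ]
top [197.4894 294.0944] [25.3852 27.3128] 59.85438919067383
scene [458.1749 336.7201] [23.0295 29.0274] 52.28178024291992
```

```bash
python3 nudge.py '[[0.07,-0.494,-0.036,0,-1.459],[0.07,-0.494,-0.036,0,-1.459],[0.07,-0.494,-0.036,0,-1.459],[0.07,-0.494,-0.036,0.05,-1.459],[0.07,-0.494,-0.036,0.1,-1.459],[0.07,-0.494,-0.036,0.1,-1.459],[0.07,-0.494,-0.036,0.1,-1.459],[0.07,-0.494,-0.036,0.1,-1.459],[0.07,-0.494,-0.036,0.1,-1.459],[0.07,-0.494,-0.036,0.1,-1.459],[0.07,-0.494,-0.036,0.1,-1.459],[0.07,-0.494,-0.036,0.1,-1.459],[0.07,-0.494,-0.036,0.1,-1.459],[0.07,-0.494,-0.036,0.1,-1.459],[0.07,-0.494,-0.036,0.1,-1.459],[0.07,-0.494,-0.036,0.1,-1.459]]' 20; python3 -c "
from h import *
rel((.505,.2365,.004),-0.13)
cv2.imwrite('pics/c1.png',np.clip(1.6*cv2.resize(avg('scene',3)[240:400,370:570],(800,600)),0,255).astype(np.uint8))"
```

```text
t: 8.6
eef_pos: [0.5026, 0.2363, 0.1586]
ee_rot: [3.141, 0.0, -0.132]
force: [-0.2, -0.5, -0.4]
width: 0.0702
gripper_force: 0.0
d [ 0.0024 -0.0005  0.1546] turn -0.002 rows 3.70803144609234 w 0.07023745054728898
```

View pics/c1.png

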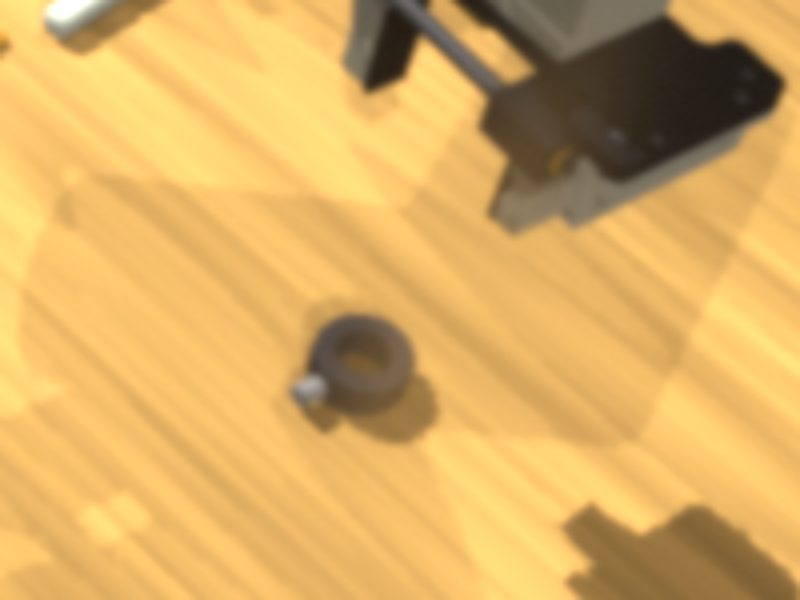

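The scene view shows the gripper high above the collar, which is at crop (362,365) with its screw at (308,390). The two fingers line up across the screw axis. I'll descend and grip.

```bash
python3 nudge.py '[[0.07,0.002,0,0.04,0],[0.07,0.002,0,0.08,0],[0.07,0.002,0,0.12,0],[0.07,0.002,0,0.14,0],[0.07,0.002,0,0.154,0],[0.07,0.002,0,0.154,0],[0.055,0.002,0,0.154,0],[0.05,0.002,0,0.154,0],[0.046,0.002,0,0.154,0],[0.03,0.002,0,0.154,0],[0.03,0.002,0,0.154,0],[0.03,0.002,0,0.154,0],[0.03,0.002,0,0.154,0],[0.03,0.002,0,0.154,0]]' 25; python3 -c "
from h import *
s=arm.get_state();print(s['width'],s['force'],s['eef_pos'],s['ee_rot'])"
```

```text
t: 9.92
eef_pos: [0.5053, 0.2373, 0.0057]
ee_rot: [-3.141, -0.001, -0.13]
force: [-1.6, -0.7, 7.3]
width: 0.0434
gripper_force: 25.0
0.04343624561199461 [-1.5922958  -0.68142876  7.3080971 ] [0.50527406 0.23734916 0.00572685] [-3.14055316e+00 -1.18988364e-03 -1.30424497e-01]
```

```bash
python3 nudge.py '[[0.03,0,0,-0.03,0],[0.03,0,0,-0.07,0],[0.03,0,0,-0.11,0],[0.03,0,0,-0.15,0],[0.03,0,0,-0.19,0],[0.03,0,0,-0.2,0],[0.03,0,0,-0.2,0],[0.03,0,0,-0.2,0]]' 25; python3 -c "
from h import *
np.set_printoptions(precision=4,suppress=True)
s=arm.get_state();print(s['width'],s['force'],s['eef_pos'],s['ee_rot'])
e=s['eef_pos'];u=proj('scene',e);print(u)
x,y=int(u[0])-40,int(u[1])-30
print(x,y);im=avg('scene',4);np.save('c2.npy',im);cv2.imwrite('pics/c2.png',np.clip(1.8*cv2.resize(im[y:y+60,x:x+80],(800,600),interpolation=cv2.INTER_CUBIC),0,255).astype(np.uint8))"
```

```text
t: 10.58
eef_pos: [0.5045, 0.2371, 0.2049]
ee_rot: [-3.14, -0.0, -0.131]
force: [0.7, -0.2, -2.0]
width: 0.0435
gripper_force: 25.0
0.043503329672313816 [ 0.6635 -0.1931 -1.9724] [0.5045 0.2371 0.2049] [-3.14   -0.0004 -0.131 ]
[487.5167 258.424 ]
447 228
```

View pics/c2.png

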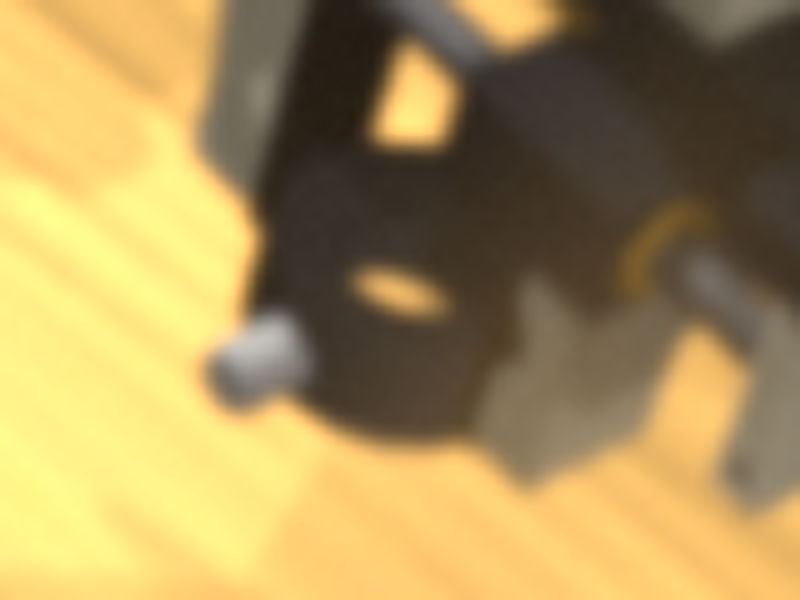

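The collar hangs level in the gripper. In crop pixels its screw head is centred at (260,360) and the see-through slit of its bore at (400,292).

Run:
```python
from h import *
np.set_printoptions(precision=4,suppress=True)
# slit through the bore: refine by mask
im=np.load('c2.npy');c=cv2.resize(im[228:288,447:527].astype(np.float32),None,fx=10,fy=10,interpolation=cv2.INTER_CUBIC)
r=c[:,:,2]-c[:,:,0]
for th in (25,35):
    m=np.zeros_like(r,np.uint8);m[240:340,320:480]=r[240:340,320:480]>th;M=cv2.moments(m,True);u=(M['m10']/M['m00'],M['m01']/M['m00']);p=((u[0]+.5)/10-.5+447,(u[1]+.5)/10-.5+228)
    print(th,u,M['m00'],plane("scene",p,.209))
s=((c.max(2)-c.min(2))<35)&(c.mean(2)>62);s[:300]=0;s[420:]=0;s[:,:195]=0;s[:,320:]=0
s=cv2.morphologyEx(s.astype(np.uint8),cv2.MORPH_OPEN,np.ones((9,9)));M=cv2.moments(s,True);u=(M['m10']/M['m00'],M['m01']/M['m00']);print(u,M['m00'],plane("scene",((u[0]+.5)/10-.5+447,(u[1]+.5)/10-.5+228),.209))
```

```text
25 (402.1424228250702, 292.9420018709074) 4276.0 [0.5067 0.2364 0.209 ]
35 (400.1606963508537, 292.4633411449615) 2987.0 [0.5068 0.2361 0.209 ]
(260.1442680776014, 358.90282186948855) 5670.0 [0.5328 0.2329 0.209 ]
```

Run:
```python
from h import *
np.set_printoptions(precision=4,suppress=True)
f=np.load("f0.npz");g=f['s'].mean(2)
# silhouette mid-line at sub-pixel half levels, rows 125-131
for r in(125,127,129,131):
    v=g[r];
    L=np.interp(-(v[300:304].mean()*.5+26),-v[303:309],np.arange(303,309)); R=np.interp(v[317:320].mean()*.5+23,v[312:318],np.arange(312,318))
    m=(L+R)/2;o,d=ray("scene",(m,r))
    for y in(-.2561,-.2571):
        k=(y-o[1])/d[1];print(r,round(L,2),round(R,2),o+k*d)
# boss white top
x,y=275,130;k=8
for n,im,(x,y,w,h) in(("scene",f['s'],(292,132,40,30)),("top",f['t'],(430,295,40,45))):
    c=cv2.resize(im[y:y+h,x:x+w].astype(np.float32),None,fx=k,fy=k,interpolation=cv2.INTER_CUBIC);m=((c.max(2)-c.min(2))<30)&(c.min(2)>110 if n=="scene" else c.min(2)>85)
    P_=np.vstack([q[:,0] for q in cv2.findContours(m.astype(np.uint8),0,1)[0] if len(q)>30]);hull=cv2.convexHull(P_);
    W=np.array([plane(n,((p[0]+.5)/k-.5+x,(p[1]+.5)/k-.5+y),.085)[:2] for p in hull[:,0]])
    cc,rr=cv2.minEnclosingCircle((W*1000).astype(np.float32));print(n,cc,rr)
```

```text
125 305.9 314.81 [ 0.4636 -0.2561  0.1403]
125 305.9 314.81 [ 0.4629 -0.2571  0.1395]
127 305.81 314.94 [ 0.4636 -0.2561  0.1354]
127 305.81 314.94 [ 0.4629 -0.2571  0.1346]
129 306.08 315.06 [ 0.4631 -0.2561  0.1304]
129 306.08 315.06 [ 0.4624 -0.2571  0.1295]
131 306.17 314.96 [ 0.4631 -0.2561  0.1255]
131 306.17 314.96 [ 0.4624 -0.2571  0.1246]
scene (463.3241882324219, -255.71932983398438) 22.89581298828125
top (459.771728515625, -260.7532958984375) 27.559898376464844
```

```bash
python3 -c "
from h import *
rel((.4609,-.2561,.185),-.025)"
```

```text
d [0.0216 0.4939 0.0189] turn -0.106 rows 11.86360676616029 w 0.04333185573643817
```

```bash
python3 nudge.py '[[0.03,0.002,0.03,0,-0.106],[0.03,0.004,0.065,0,-0.106],[0.03,0.006,0.105,0,-0.106],[0.03,0.008,0.145,0,-0.106],[0.03,0.01,0.185,0,-0.106],[0.03,0.011,0.225,0,-0.106],[0.03,0.012,0.265,0,-0.106],[0.03,0.014,0.305,0,-0.106],[0.03,0.016,0.345,0,-0.106],[0.03,0.018,0.385,0,-0.106],[0.03,0.02,0.425,0,-0.106],[0.03,0.022,0.46,0.01,-0.106],[0.03,0.022,0.485,0.019,-0.106],[0.03,0.022,0.494,0.019,-0.106],[0.03,0.022,0.494,0.019,-0.106],[0.03,0.022,0.494,0.019,-0.106],[0.03,0.022,0.494,0.019,-0.106]]' 25; python3 -c "
from h import *
np.set_printoptions(precision=4,suppress=True)
rel((.4609,-.2561,.165),-.025)
s=arm.get_state();print(s['force'],s['eef_pos'])
im=avg('scene',4);np.save('d1.npy',im);cv2.imwrite('pics/d1.png',np.clip(1.8*cv2.resize(im[80:155,265:365],(800,600),interpolation=cv2.INTER_CUBIC),0,255).astype(np.uint8))"
```

```text
t: 12.2
eef_pos: [0.4623, -0.255, 0.1854]
ee_rot: [-3.141, 0.0, -0.024]
force: [-0.3, -0.3, -0.7]
width: 0.0436
gripper_force: 25.0
d [-0.0014  0.0011  0.0204] turn 0.001 rows 0.49010316555927796 w 0.04357805092663454
[-0.2838 -0.301  -0.702 ] [ 0.4623 -0.255   0.1854]
```

View pics/d1.png

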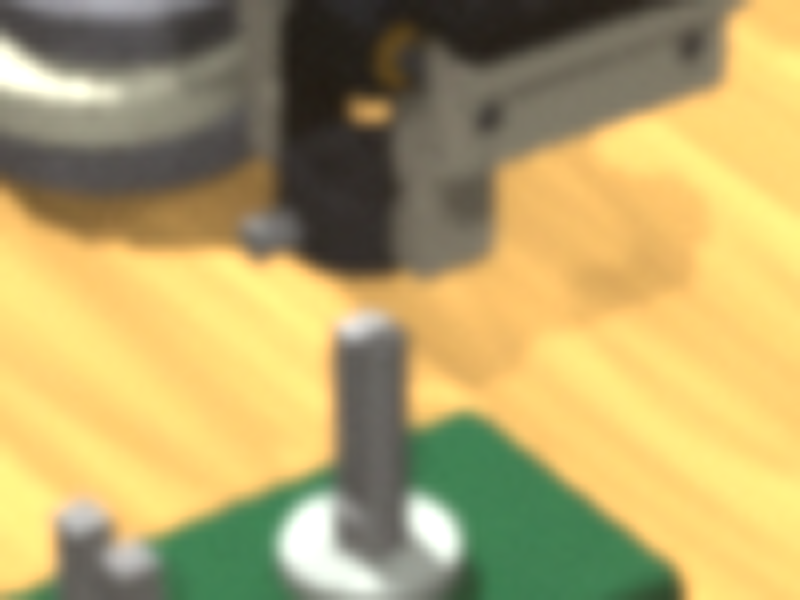

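The view shows the collar hanging right above the shaft end at (370,320). The shaft's flat still faces the posts at lower left. I'll descend gently until the shaft enters the bore.

```bash
python3 nudge.py '[[0.03,-0.001,0.001,0.005,0],[0.03,-0.001,0.001,0.015,0],[0.03,-0.001,0.001,0.02,0],[0.03,-0.001,0.001,0.024,0],[0.03,-0.001,0.001,0.027,0],[0.03,-0.001,0.001,0.03,0],[0.03,-0.001,0.001,0.033,0],[0.03,-0.001,0.001,0.033,0],[0.03,-0.001,0.001,0.033,0]]' 25; python3 -c "
from h import *
np.set_printoptions(precision=4,suppress=True)
s=arm.get_state();print(s['force'],s['moment'],s['eef_pos'],s['ee_rot'],s['width'])"
```

```text
t: 13.15
eef_pos: [0.4611, -0.2567, 0.1525]
ee_rot: [3.142, 0.0, -0.025]
force: [0.3, 0.6, -1.5]
width: 0.0434
gripper_force: 25.0
[ 0.326   0.644  -1.4854] [-0.053   0.0298  0.0152] [ 0.4611 -0.2567  0.1525] [ 3.1416  0.0002 -0.0249] 0.0433815432122052
```

```bash
python3 nudge.py '[[0.03,0,0,0.002,0],[0.03,0,0,0.004,0],[0.03,0,0,0.006,0],[0.03,0,0,0.008,0],[0.03,0,0,0.01,0],[0.03,0,0,0.012,0],[0.03,0,0,0.012,0],[0.03,0,0,0.012,0]]' 25; python3 -c "
from h import *
np.set_printoptions(precision=4,suppress=True)
s=arm.get_state();print(s['force'],s['moment'],s['eef_pos'],s['ee_rot'],s['width'])"
```

```text
t: 13.82
eef_pos: [0.461, -0.2566, 0.1404]
ee_rot: [-3.142, 0.0, -0.025]
force: [1.6, -0.1, -1.4]
width: 0.0435
gripper_force: 25.0
[ 1.6129 -0.0695 -1.3887] [-0.0598 -0.0599 -0.0189] [ 0.461  -0.2566  0.1404] [-3.1416  0.0003 -0.0248] 0.04350371877870254
```

It slides freely, with the nose over the flat. I'll go down to half-way.

```bash
python3 nudge.py '[[0.03,0,0,0.003,0],[0.03,0,0,0.006,0],[0.03,0,0,0.009,0],[0.03,0,0,0.012,0],[0.03,0,0,0.015,0],[0.03,0,0,0.018,0],[0.03,0,0,0.021,0],[0.03,0,0,0.024,0],[0.03,0,0,0.026,0],[0.03,0,0,0.026,0],[0.03,0,0,0.026,0],[0.03,0,0,0.026,0],[0.03,0,0,0.026,0]]' 25; python3 -c "
from h import *
np.set_printoptions(precision=4,suppress=True)
s=arm.get_state();print(s['force'],s['moment'],s['eef_pos'],s['ee_rot'],s['width'])
im=avg('scene',4);cv2.imwrite('pics/e1.png',np.clip(1.8*cv2.resize(im[90:180,255:375],(800,600),interpolation=cv2.INTER_CUBIC),0,255).astype(np.uint8))"
```

```text
t: 14.9
eef_pos: [0.4613, -0.2567, 0.1147]
ee_rot: [3.142, -0.0, -0.025]
force: [0.2, 0.8, -1.6]
width: 0.0434
gripper_force: 25.0
[ 0.2394  0.7603 -1.5983] [-0.0054 -0.0239 -0.0301] [ 0.4613 -0.2567  0.1147] [ 3.1415 -0.0003 -0.0248] 0.043412754062126205
```

View pics/e1.png

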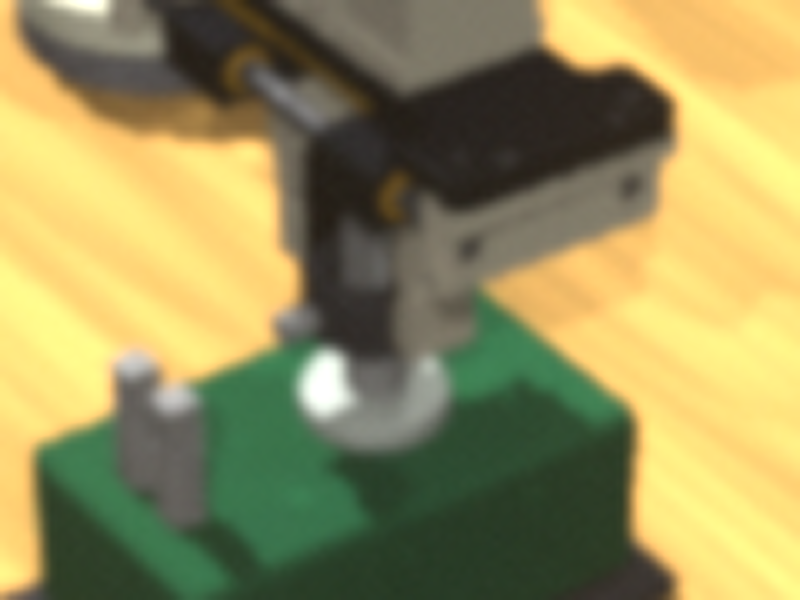

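The collar is on the shaft with its screw at (297,322), pointing toward the guide posts. The shaft stands out on top at (365,250), and the boss is clear at (375,400). The underside is at about 109 mm, and the forces are low. I'll hand it in.

```bash
python3 -c "
from station import arm
print(arm.job_done())"
```

```text
the job is handed in; nothing more can be done
None
```

I turned the shaft's flat to the key guide, and the gripper now holds the collar level about half-way down the shaft, with its set screw on the flat and pointing at the guide. The job is handed in, but I saw no verdict.

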